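# Send an order carriage past the spring catch of the pass slide

### The job

Send the boxed order out: with your fingertips press the long spring pad of the pass slide right down behind the carriage's push bar, keep it held right down while you push the bar along past the two teeth of the catch, then let the pad spring back up so that the teeth lock the carriage in at the customer's end. Only press and push: do not lift the carriage or the meal box, the box must stay in its carriage, and leave the other things on the counter where they are.

Things in the scene. Friction and masses are not known exactly. Their poses are not given: they have to be found in the camera images.
- lane: Fixed steel pass slide on the counter, a track 400 mm long, 190 wide. Origin at counter height on its centre line, below the catch's teeth; +x along the track towards the customer (the carriage's way), reaching x = -160 to 240 mm; +y left, z up. Deck 12 mm high; guide rails 31 mm high at y = +-77 mm. An end stop 38 mm high halts the carriage with the middle of its push bar at x = +30 mm.
- catch (a joint): Depth (m) to which the spring catch (a dark steel pad with two upright teeth that sink with it) is pressed: 0 = up, locking; 0.020 = right down on its stop. Spring force about 3 N when up, rising evenly to about 8.5 N right down; it springs back by itself. The push bar clears the teeth only when it is pressed 10 mm or more; 12 to 19 mm serves well.
- catch_pad (a point): Middle of the top of the catch's flat press pad, on the slide's centre line. The pad is 157 mm long (x = -135 to +22 mm in the slide's frame, this point at -56.5) and 64 mm wide; its top is 30 mm above the counter when up, 10 mm right down. It may be pressed anywhere along its length, and a fingertip can slide along it.
- catch_teeth (a point): Midway between the tops of the catch's two teeth, at x = 0 in the slide's frame. The teeth stand either side of the pad, each 8 mm thick along x, at y = +-34 to +-46 mm (68 mm clear between them). Tops 48 mm above the counter when up, 28 mm right down.
- carriage: Loose aluminium carriage, about 0.45 kg, 190 x 150 mm, sliding on the deck. Origin on the deck below the middle of its push bar; +x towards the customer. The push bar is at its rear (robot) end, the tray with the meal box at the front; for 60 mm between them it is open, showing pad and teeth. At the start the bar's middle is 20 to 55 mm before the teeth.
- push_bar (a point): Middle of the carriage's push bar: 16 mm thick along the track, 150 mm wide, 20 mm high, underside 38 mm and top 58 mm above the counter, so it passes over the pad. A finger standing on the pressed pad behind it pushes its flat rear face, 8 mm behind this point.
- meal_box: Closed cardboard meal box, 98 x 120 x 44 mm, about 0.3 kg, lying loose in the carriage's tray; its top is 62 mm above the counter. Origin at the centre of its underside, 123 to 127 mm ahead of the push bar.
- sauce_bottle: Bystander: upright clear bottle, 56 mm across, 160 mm tall, beside the slide. Origin at the centre of its underside.
- spice_jar: Bystander: upright glass jar, 52 mm across, 90 mm tall, beside the slide. Origin at the centre of its underside.
- dip_cup: Bystander: small white cup, 64 mm across, 45 mm tall, beside the slide. Origin at the centre of its underside.
- scraper: Bystander: flat griddle scraper, 220 mm long, blade 85 mm wide, lying beside the slide. Origin near its middle, on the counter.
- sauce_pan: Bystander: aluminium pan, 160 mm across, 65 mm tall, with a handle towards its +y. Origin at the centre of its underside.
- tray_stack: Bystander: stack of cardboard trays, 150 x 110 x 60 mm. Origin at the centre of its underside.
- chopstick_cup: Bystander: steel cup, 72 mm across, 100 mm tall. Origin at the centre of its underside.

How it is judged:
By the outcome, as a careful person would: the job done as asked, in the order asked, and still so for the second after the job is handed in, with the robot touching nothing.
It also fails if it takes over 42 s, if anything falls off the work surface, if the arm or the gripper's body presses on something with over 40 N, if the wrist force passes 120 N, or if a joint passes its speed limit or range.

### The arm

A 6-joint arm with a two-finger parallel gripper is mounted at the origin on the work surface. World frame = base frame: x ahead of the robot, y to its left, z up, the work surface at z = 0. Lengths are in m, angles in degrees, forces in N, time in s.
With the tool pointing down it reaches from about 0.35 to 0.875 m from the base axis. Payload 4.2 kg.
Tool frame: the origin (TCP) lies midway between the tips of the shut fingers; the grasp point (between the pads) lies 19 mm behind it; z points along the fingers, y is the line along which they close (so a half turn about z gives the same grasp; the last joint's range is limited). The gripper opens to 87 mm and grips with 3 to 60 N. Pads are 19 mm wide; open, the fingers measure 117 mm over their backs; the gripper's body (75 mm by 190 mm) begins 51 mm behind the grasp point.
Start: joints at [-60.241, 22.042, 0.453, 0, -68.411, -14.817], TCP at [0.161, -0.604, 0.223] pointing down, gripper open.
Joint ranges: [-179.83, 179.83], [-69.29, 118.12], [-61.27, 80.66], [-181.25, 117.63], [-171.15, -9.14], [-177.46, 177.46]. Speed limits (degrees/s): [159.86, 159.86, 180, 180, 180, 180].

### API

Orientations are given as a 3x3 rotation matrix whose columns are the frame's x, y, z axes.
In Python, from station import r, cams gives the robot as it stands.
- The arm moves only by the tool play_rows, never from a script. Its argument "commands" is text: rows parted by semicolons, each of 6 numbers parted by spaces: the shift along the world's x, y, z normalised to -1 to 1, where 1 is 30 mm, then the turn, a rotation vector about the world's x, y, z normalised to -1 to 1, where 1 is 0.15 rad. A call has 1 to 20 rows; each row shifts and turns the commanded pose from where the row before left it; what a row does not reach is not made up. A row lasts 1/10 s, in which the tool goes at most 50 mm and 8.59 degrees, less where a joint would pass 70% of its speed; a pose out of reach is approached as far as the arm can. A call with a number of a shift or a turn outside -1 to 1 is refused whole. A call with a gripper value outside its range is refused whole. "grip" is the finger opening in mm, from 0 to 87, set as the call begins (left out, the last holds). The fingers move at their own pace and stop on an object; the grip force is fixed at half the most. Time passes only in rows, so rows that do not move let the fingers close. It gives the time, the measured TCP pose, the force, the opening and the grip force at its end, in the units of the state.
- r.sense(): the state, without advancing time (a new reading comes with each control period).
- cams.capture(name): name is "scene" or "top" or "wrist"; returns (picture, depth): 400x640x3 uint8, blue, green, red; 400x640 float32, m along the optical axis (not along the pixel's ray), 0 where there is no reading.
- cams.camera_info(name): a dict with "mtx" (3x3 intrinsics, pixels), "k1" (the pictures are not rectified: a ray, as slopes to the right and down, at radius r is drawn at 1 + k1 r^2 times it, then the intrinsics apply), "R" (3x3) and "t" (3): a world point X has camera coordinates R X + t. Camera axes: x right, y down, z forward; pixel columns grow to the right and rows downward; lengths in m; the calibration is good to about 2 mm. A picture is of the moment at which its call begins: read the wrist's pose just before it. camera_info takes no time and is no camera call; for the wrist camera it gives the pose at the moment of the call.
- r.finish_job(): hands the job in; it is judged then, once.
The state is a dict: "time_s": time; "joints": joint angles; "joint_velocities": joint speeds; "effort": joint torques, N m; "tcp_pos": TCP position; "ee_rot": TCP orientation; "wrist_force": force on the tool from outside, world axes, zero at the start; "moment": the same for the moment, N m; "gripper_width": opening from 0.0 (shut) to 1.0 (fully open); "gripper_force": force on a finger pad.
Only numpy, scipy, OpenCV 4.12 (cv2) and the standard library are available. Lean on these libraries where they do the work, as an engineer would, in place of code of your own. Each camera call takes 0.05 s, during which the arm holds its last target. There are 200 camera calls.

## Working session

There is one attempt and no reset: what is moved stays moved. The work goes in short steps, Python scripts to look and compute and a tool call to move; the robot and the scene stay as the last step left them, time stands still between calls to the robot, and variables do not carry over. Pictures are saved under pics/ and viewed, at most 10 in all, crops included, and the job is handed in when it is done.

Besides the shell and the picture viewer there is one more tool, called after "Emit:" as name(argument=value, ...) on one line, values as JSON. play_rows: Moves the arm, as the interface text tells. Scaled input: -1 to 1 covers 30 mm each way for a shift and 0.15 rad each way for a turn. Its arguments: {"type":"object","properties":{"commands":{"type":"string"},"grip":{"type":"number"}},"required":["commands"]}

```bash
mkdir -p pics; ls; cat > h.py <<'E'
import numpy as np, cv2
from station import r, cams
def world(ci,d,u,v):
    M=np.array(ci["mtx"]);k=ci["k1"]
    a=np.array([(u-M[0,2])/M[0,0],(v-M[1,2])/M[1,1]],float);s=a.copy()
    for _ in range(10): s=a/(1+k*(s**2).sum(0))
    X=np.stack([s[0]*d,s[1]*d,d*np.ones_like(s[0])])
    return np.array(ci["R"]).T@(X.reshape(3,-1)-np.array(ci["t"]).reshape(3,1))
E
python3 - <<'E'
from h import *
ci=cams.camera_info("top");p,d=cams.capture("top");np.savez("top.npz",p=p,d=d);cv2.imwrite("pics/top.png",p)
print(ci); print(r.sense()["time_s"])
E
```

```text
pics
{'mtx': array([[365.40106815,   0.        , 322.9913439 ],
       [  0.        , 365.40106815, 197.46038616],
       [  0.        ,   0.        ,   1.        ]]), 'k1': -0.07163087626028584, 'R': array([[ 0.01323701, -0.99987934, -0.00812943],
       [-0.9928681 , -0.01217997, -0.11859421],
       [ 0.11848088,  0.00964128, -0.99290953]]), 't': array([-0.00884241,  0.57210608,  1.33159804])}
0.05
```

View pics/top.png

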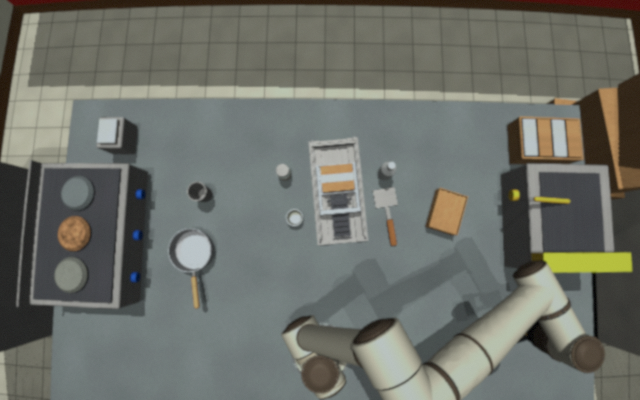

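The top view shows the slide at about (309–367, 138–245), with the push bar near row 210 and the pad below it (rows 215–238). The bottle, jar, cup and scraper stand beside it. I'll measure it next.

```bash
python3 - <<'E'
from h import *
z=np.load("top.npz");p,d=z["p"],z["d"];ci=cams.camera_info("top")
cv2.imwrite("pics/top2.png",cv2.resize(p[125:260,260:420],None,fx=4.4,fy=4.4,interpolation=cv2.INTER_CUBIC))
c=[(309,142),(357,138),(367,242),(318,245),(338,212),(342,228)]
for u,v in c: print(u,v,world(ci,d[v,u],u,v).ravel().round(4))
V,U=np.mgrid[125:260,300:376];W=world(ci,d[V,U].ravel(),U.ravel(),V.ravel())
m=(W[2]>.007)&(d[V,U].ravel()>0)
mk=np.zeros((135,76),np.uint8);mk.ravel()[m]=255
n,l,s,_=cv2.connectedComponentsWithStats(mk);print(s)
k=1+np.argmax(s[1:,4]);m=(l.ravel()==k)
print("rect",cv2.minAreaRect((W[:2,m].T*1000).astype(np.float32)))
p2,d2=cams.capture("scene");cv2.imwrite("pics/scene.png",p2);np.savez("scene.npz",p=p2,d=d2)
E
```

```text
309 142 [0.7907 0.0558 0.0118]
357 138 [ 8.125e-01 -1.313e-01 -8.000e-04]
367 242 [ 0.4087 -0.1703 -0.0045]
318 245 [ 0.3951  0.0153 -0.0013]
338 212 [ 0.5166 -0.0574  0.0565]
342 228 [ 0.4592 -0.0735  0.0329]
[[   0    0   76  135 6211]
 [  30    0    1    1    1]
 [  35    0    1    1    1]
 [  56    2    1    1    1]
 [   9   11   59  109 3966]
 [  27   16    2    1    2]
 [  64   19    1    1    1]
 [  23   23    1    1    1]
 [  28   23    1    3    3]
 [  31   23    1    1    1]
 [  44   23    1    1    1]
 [  32   25    3    2    3]
 [  37   24    1    2    2]
 [  64   24    1    1    1]
 [  23   27    1    1    1]
 [  43   26    3    2    3]
 [  26   30    1    1    1]
 [  28   31    2    3    3]
 [  71   31    1    1    1]
 [   0   33    1    1    1]
 [  25   33    1    1    1]
 [  32   32    1    1    1]
 [  44   32    1    1    1]
 [  22   34    1    1    1]
 [  28   35    1    1    1]
 [  43   35    1    1    1]
 [  45   34    1    2    2]
 [  23   37    1    1    1]
 [  40   36    1    1    1]
 [  75   36    1    1    1]
 [  73   43    1    1    1]
 [   3   45    1    1    1]
 [  75   65    1    1    1]
 [  74   67    1    1    1]
 [  73   69    1    1    1]
 [  28   72    1    1    1]
 [   0   86    3   13   19]
 [   6   89    1    1    1]
 [  29   91    1    1    1]
 [  51   92    1    1    1]
 [  52   95    1    1    1]
 [  29  103    2    2    2]
 [  71  104    1    1    1]
 [  31  108    1    1    1]
 [  54  110    1    1    1]
 [  53  113    1    1    1]
 [  39  115    1    1    1]
 [  31  116    1    1    1]
 [  36  117    1    2    2]
 [  39  117    1    1    1]
 [  53  116    2    1    2]
 [   2  121    1    1    1]
 [  17  130    1    1    1]]
rect ((605.0176391601562, -54.511688232421875), (401.0952453613281, 190.4712371826172), 5.926170349121094)
```

View pics/top2.png

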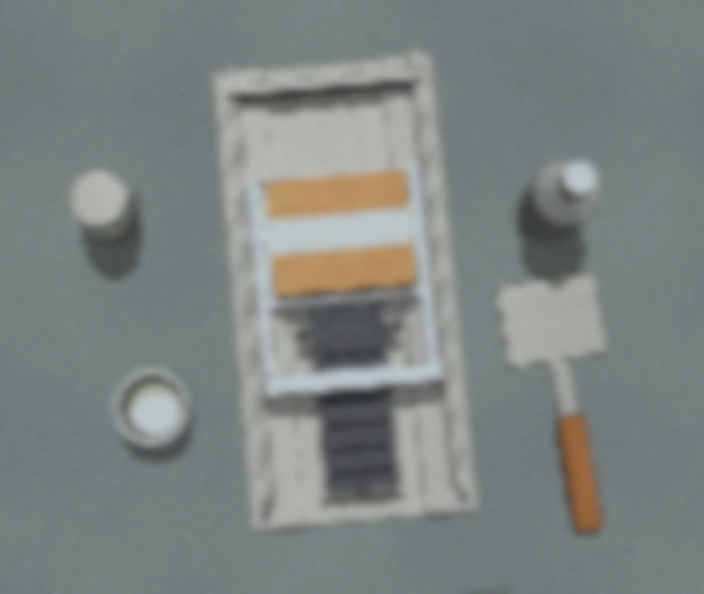

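View pics/scene.png

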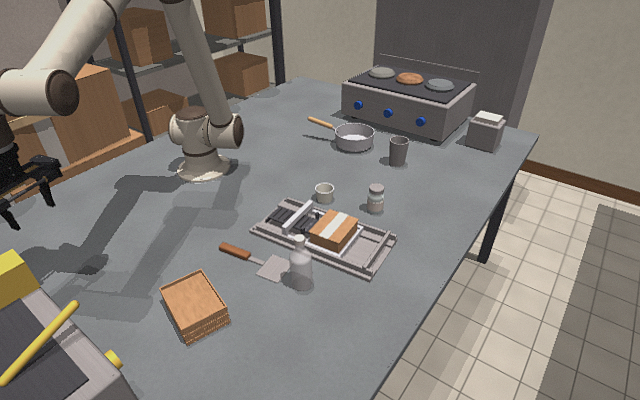

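```bash
cat >> h.py <<'E'
A=np.radians(5.93);EX=np.array([np.cos(A),np.sin(A)]);EY=np.array([-EX[1],EX[0]])
O=np.array([.6050,-.0545])-.04*EX
def lane(W): q=W[:2]-O[:,None]; return np.stack([EX@q,EY@q,W[2]])*1000
E
python3 - <<'E'
from h import *
from scipy.spatial.transform import Rotation as Ro
for nm in("top","scene"):
    z=np.load(nm+".npz");d=z["d"];ci=cams.camera_info(nm)
    V,U=np.mgrid[0:400,0:640];ok=d.ravel()>0
    L=lane(world(ci,d.ravel()[ok],U.ravel()[ok],V.ravel()[ok]))
    def sel(x0,x1,y0,y1,z0,z1): return L[:,(L[0]>x0)&(L[0]<x1)&(L[1]>y0)&(L[1]<y1)&(L[2]>z0)&(L[2]<z1)]
    for y0,y1 in((-65,-35),(-35,0),(0,35),(35,65)):
        b=sel(-80,10,y0,y1,50,66);print(nm,"bar",y0,b.shape,np.percentile(b,[2,50,98],axis=1).round(1).tolist())
    b=sel(-130,-80,-25,25,20,45);print("pad",np.percentile(b,[2,50,98],axis=1).round(1).tolist())
    for n,s in(("bottle/right",sel(-150,240,-250,-105,30,200)),("left",sel(-150,240,105,250,25,200))):
        for x in range(-150,240,30):
            t=s[:,(s[0]>x)&(s[0]<=x+30)]
            if t.shape[1]>3: print(n,x,t.shape[1],t[1].min().round(),t[1].max().round(),np.percentile(t[2],95).round())
s=r.sense();print(s["tcp_pos"],s["ee_rot"],s["wrist_force"],s["gripper_width"])
R=np.array(s["ee_rot"])
for sg in(1,-1):
    T=np.c_[np.r_[-EX*sg,0],np.r_[EY*sg,0],[0,0,-1]];T[:,0]=np.cross(T[:,1],T[:,2]);print(T.round(3).tolist(),"rotvec units",(Ro.from_matrix(T@R.T).as_rotvec()/.15).round(2))
for x in(-75,-60,8): print(x,(O+x/1000*EX).round(4))
E
```

```text
top bar -65 (3, 36) [[-50.9, -64.5, 51.6], [-43.3, -52.6, 57.3], [-35.7, -37.1, 61.5]]
top bar -35 (3, 43) [[-51.0, -34.8, 52.5], [-44.1, -19.4, 56.6], [-36.1, -1.3, 61.8]]
top bar 0 (3, 42) [[-51.1, 2.0, 52.5], [-43.4, 17.1, 56.2], [-35.8, 32.6, 60.6]]
top bar 35 (3, 38) [[-50.9, 35.3, 51.0], [-43.5, 51.7, 56.8], [-26.5, 64.6, 61.4]]
pad [[-128.7, -24.2, 23.7], [-104.4, -0.3, 29.1], [-81.4, 24.0, 34.5]]
bottle/right 60 181 -210.0 -159.0 159.0
bottle/right 90 69 -213.0 -159.0 160.0
left -90 32 140.0 196.0 46.0
left -60 31 140.0 199.0 47.0
left -30 21 149.0 186.0 48.0
left 90 119 168.0 218.0 93.0
left 120 71 168.0 217.0 92.0
scene bar -65 (3, 46) [[-49.6, -63.4, 50.6], [-40.3, -49.0, 56.2], [-33.3, -35.6, 60.1]]
scene bar -35 (3, 48) [[-49.5, -33.0, 51.3], [-40.2, -18.0, 56.6], [-34.4, -1.1, 59.8]]
scene bar 0 (3, 53) [[-51.4, 0.6, 50.4], [-40.6, 17.7, 56.4], [-33.1, 34.2, 59.6]]
scene bar 35 (3, 36) [[-49.2, 36.8, 50.5], [-39.9, 50.9, 56.2], [-34.0, 64.0, 59.0]]
pad [[-128.0, -24.2, 26.6], [-104.0, -2.4, 29.3], [-81.8, 23.6, 32.5]]
bottle/right 60 229 -217.0 -175.0 159.0
bottle/right 90 611 -217.0 -168.0 157.0
left -90 70 140.0 199.0 45.0
left -60 83 134.0 199.0 45.0
left -30 39 144.0 189.0 45.0
left 90 128 167.0 213.0 90.0
left 120 252 166.0 217.0 90.0
[ 0.16101749 -0.60333295  0.22157859] [[-9.66235625e-01 -2.57659372e-01 -6.03374137e-04]
 [-2.57660058e-01  9.66233847e-01  1.85674869e-03]
 [ 1.04591813e-04  1.94952214e-03 -9.99998094e-01]] [ 0.18491417 -0.13162446 -0.27730952] 1.001390774324029
[[-0.995, -0.103, 0.0], [-0.103, 0.995, 0.0], [-0.0, 0.0, -1.0]] rotvec units [-0.01 -0.   -1.05]
[[0.995, 0.103, 0.0], [0.103, -0.995, 0.0], [0.0, 0.0, -1.0]] rotvec units [ 0.   -0.02 19.9 ]
-75 [ 0.4906 -0.0664]
-60 [ 0.5055 -0.0648]
8 [ 0.5732 -0.0578]
```

Emit:
play_rows(commands="0.55 0.9 0 0 0 -0.05;0.55 0.9 0 0 0 -0.05;0.55 0.9 0 0 0 -0.05;0.55 0.9 0 0 0 -0.05;0.55 0.9 0 0 0 -0.05;0.55 0.9 0 0 0 -0.05;0.55 0.9 0 0 0 -0.05;0.55 0.9 0 0 0 -0.05;0.55 0.9 0 0 0 -0.05;0.55 0.9 0 0 0 -0.05;0.55 0.9 0 0 0 -0.05;0.55 0.9 0 0 0 -0.05;0.55 0.9 0 0 0 -0.05;0.55 0.9 0 0 0 -0.05;0.55 0.9 0 0 0 -0.05;0.55 0.9 0 0 0 -0.05;0.55 0.9 0 0 0 -0.05;0.55 0.9 0 0 0 -0.05;0.55 0.8 0 0 0 -0.05;0.55 0.8 0 0 0 -0.05", grip=0)

```text
time_s: 2.1
tcp_pos: [0.4914, -0.0686, 0.2223]
ee_rot: [[-0.994, -0.111, -0.001], [-0.111, 0.994, 0.0], [0.001, 0.0, -1.0]]
wrist_force: [0.3, -1.0, -0.0]
gripper_width: 0.007
gripper_force: 0.0
```

Emit:
play_rows(commands="0 0 -1 0 0 0;0 0 -1 0 0 0;0 0 -1 0 0 0;0 0 -1 0 0 0;0 0 0 0 0 0;0 0 0 0 0 0")

```text
time_s: 2.7
tcp_pos: [0.4913, -0.07, 0.1027]
ee_rot: [[-0.994, -0.111, -0.001], [-0.111, 0.994, -0.001], [0.001, -0.001, -1.0]]
wrist_force: [0.1, -0.2, 0.4]
gripper_width: 0.006
gripper_force: 0.0
```

```bash
python3 - <<'E'
from h import *
s=r.sense();print(s["time_s"],s["tcp_pos"],np.array(s["ee_rot"]).round(4).tolist(),s["wrist_force"],s["gripper_width"])
print("tcp lane",lane(np.array(s["tcp_pos"]).reshape(3,1)).ravel())
ci=cams.camera_info("wrist");p,d=cams.capture("wrist");cv2.imwrite("pics/w1.png",p)
V,U=np.mgrid[0:400,0:640];ok=d.ravel()>0
L=lane(world(ci,d.ravel()[ok],U.ravel()[ok],V.ravel()[ok]))
for y0,y1 in((-65,-30),(-30,30),(30,65)):
    b=L[:,(L[0]>-80)&(L[0]<10)&(L[1]>y0)&(L[1]<y1)&(L[2]>50)&(L[2]<66)]
    if b.shape[1]>5:print("bar",y0,b.shape,np.percentile(b,[2,50,98],axis=1).round(1).tolist())
b=L[:,(L[0]>-130)&(L[0]<-90)&(abs(L[1])<60)&(L[2]>22)&(L[2]<40)]
if b.shape[1]>5:print("pad",b.shape,np.percentile(b,[2,50,98],axis=1).round(1).tolist())
E
```

```text
2.7 [ 0.49131059 -0.06998589  0.10272197] [[-0.9938, -0.111, -0.0009], [-0.111, 0.9938, -0.0007], [0.0009, -0.0006, -1.0]] [ 0.05446145 -0.22277354  0.40166217] 0.00566278200460425
tcp lane [-74.68094173  -3.65738697 102.72196745]
pad (3, 4847) [[-129.3, -30.6, 29.0], [-110.7, -0.3, 30.4], [-90.8, 30.1, 31.9]]
```

View pics/w1.png

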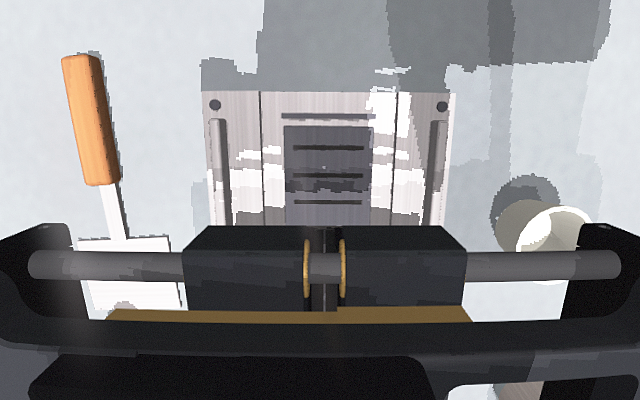

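The pad is centred under the fingers: its near end is at about (285–370, 125), and its measured top is 30.4 mm. I'm going down to press now.

Emit:
play_rows(commands="0 0.12 -0.5 0 0 -0.05;0 0 -1 0 0 0;0 0 -0.6 0 0 0;0 0 -0.2 0 0 0;0 0 0 0 0 0;0 0 0 0 0 0")

```text
time_s: 3.35
tcp_pos: [0.4925, -0.0661, 0.0351]
ee_rot: [[-0.995, -0.104, 0.003], [-0.104, 0.995, 0.0], [-0.003, -0.0, -1.0]]
wrist_force: [0.2, -0.4, -0.0]
gripper_width: 0.004
gripper_force: 0.0
```

Emit:
play_rows(commands="0 0 -0.15 0 0 0;0 0 -0.15 0 0 0;0 0 -0.15 0 0 0;0 0 -0.1 0 0 0;0 0 0 0 0 0;0 0 0 0 0 0;0 0 0 0 0 0")

```text
time_s: 4.05
tcp_pos: [0.4928, -0.066, 0.0179]
ee_rot: [[-0.995, -0.104, 0.003], [-0.104, 0.995, 0.0], [-0.003, -0.0, -1.0]]
wrist_force: [0.8, 1.0, 6.8]
gripper_width: 0.008
gripper_force: 3.1
```

Emit:
play_rows(commands="0 0 -0.1 0 0 0;0 0 -0.1 0 0 0;0 0 0 0 0 0;0 0 0 0 0 0;0 0 0 0 0 0")

```text
time_s: 4.55
tcp_pos: [0.4928, -0.066, 0.0121]
ee_rot: [[-0.995, -0.104, 0.003], [-0.104, 0.995, 0.0], [-0.003, -0.0, -1.0]]
wrist_force: [-0.4, 0.4, 7.3]
gripper_width: 0.004
gripper_force: 3.9
```

Emit:
play_rows(commands="0.13 0.014 0 0 0 0;0.13 0.014 0 0 0 0;0.13 0.014 0 0 0 0;0.13 0.014 0 0 0 0;0.13 0.014 0 0 0 0;0.13 0.014 0 0 0 0;0.13 0.014 0 0 0 0;0.13 0.014 0 0 0 0;0 0 0 0 0 0;0 0 0 0 0 0")

```text
time_s: 5.55
tcp_pos: [0.5166, -0.0642, 0.0104]
ee_rot: [[-0.995, -0.102, -0.012], [-0.102, 0.995, -0.002], [0.012, -0.001, -1.0]]
wrist_force: [-8.6, -1.8, 10.2]
gripper_width: 0.004
gripper_force: 6.1
```

```bash
cat > look.py <<'E'
from h import *
import sys
s=r.sense();print(s["time_s"],"tcp lane",lane(np.array(s["tcp_pos"]).reshape(3,1)).ravel().round(1),np.round(s["wrist_force"],1))
for nm in("scene","top"):
    ci=cams.camera_info(nm);p,d=cams.capture(nm)
    if nm=="scene": cv2.imwrite(f"pics/{sys.argv[1]}.png",cv2.resize(p[180:290,230:410],None,fx=4.4,fy=4.4,interpolation=cv2.INTER_CUBIC))
    V,U=np.mgrid[0:400,0:640];ok=d.ravel()>0
    L=lane(world(ci,d.ravel()[ok],U.ravel()[ok],V.ravel()[ok]))
    for y0,y1 in((-68,-35),(-30,30),(35,68)):
        b=L[:,(L[0]>-80)&(L[0]<50)&(L[1]>y0)&(L[1]<y1)&(L[2]>50)&(L[2]<60)]
        if b.shape[1]>5:print(nm,"bar",y0,b.shape,np.percentile(b,[2,50,98],axis=1).round(1).tolist())
    b=L[:,(L[0]>50)&(L[0]<230)&(abs(L[1])<75)&(L[2]>56)&(L[2]<68)]
    if b.shape[1]>5:print(nm,"box",b.shape,np.percentile(b,[2,50,98],axis=1).round(1).tolist())
E
python3 look.py s2
```

```text
5.55 tcp lane [-49.   -0.5  10.4] [-8.6 -1.8 10.2]
scene bar -68 (3, 49) [[-37.2, -65.9, 50.7], [-23.5, -49.3, 57.2], [47.5, -35.6, 59.9]]
scene bar -30 (3, 79) [[-40.9, -29.2, 51.5], [-24.6, -9.1, 56.9], [48.0, 28.5, 59.9]]
scene bar 35 (3, 31) [[-31.5, 35.5, 51.0], [-23.0, 51.2, 56.7], [6.8, 66.6, 59.7]]
scene box (3, 942) [[52.2, -63.7, 58.3], [98.6, -9.3, 61.4], [142.3, 54.2, 64.1]]
top bar -68 (3, 6) [[46.2, -58.3, 56.6], [47.6, -52.7, 57.8], [50.0, -40.3, 58.5]]
top bar -30 (3, 8) [[45.2, -27.5, 56.1], [46.3, -4.5, 59.5], [48.4, 21.7, 60.0]]
top box (3, 783) [[51.8, -58.4, 56.6], [95.6, 0.3, 61.2], [140.8, 57.6, 66.2]]
```

View pics/s2.png

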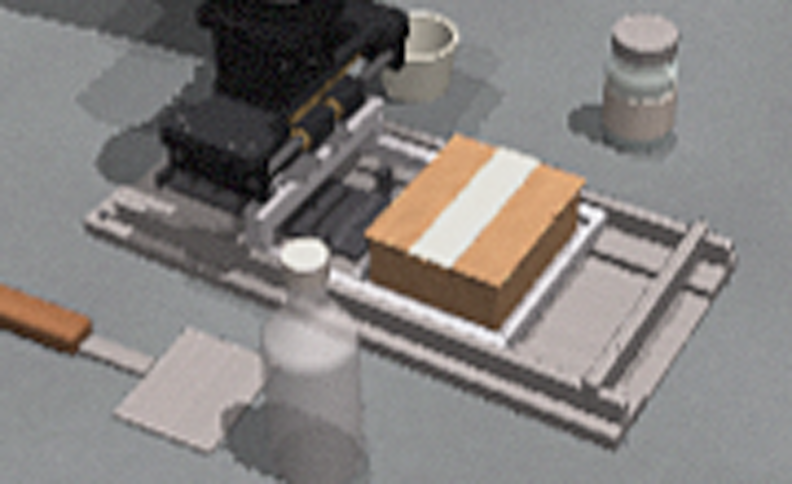

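The picture shows the bar at about (320, 165) with the fingers right behind it and the pad down. The box is seated in its tray. The bar is at about -25 mm, so I'll keep pushing.

Emit:
play_rows(commands="0.13 0.014 0.03 0 0 0;0.13 0.014 0 0 0 0;0.13 0.014 0 0 0 0;0.13 0.014 0 0 0 0;0.13 0.014 0 0 0 0;0.13 0.014 0 0 0 0;0.13 0.014 0 0 0 0;0.13 0.014 0 0 0 0;0.13 0.014 0 0 0 0;0 0 0 0 0 0;0 0 0 0 0 0")

```text
time_s: 6.75
tcp_pos: [0.5527, -0.0602, 0.0111]
ee_rot: [[-0.995, -0.102, -0.01], [-0.102, 0.995, -0.001], [0.01, -0.0, -1.0]]
wrist_force: [-7.5, -1.8, 7.3]
gripper_width: 0.008
gripper_force: 4.9
```

```bash
python3 look.py s3
```

```text
6.75 tcp lane [-12.6  -0.3  11.1] [-7.5 -1.8  7.3]
scene bar -68 (3, 42) [[1.3, -67.6, 51.1], [12.1, -48.6, 57.2], [15.6, -36.3, 59.1]]
scene bar -30 (3, 65) [[-2.1, -28.4, 51.5], [11.0, -6.3, 56.7], [16.2, 26.4, 59.3]]
scene bar 35 (3, 27) [[7.3, 37.7, 51.2], [13.3, 52.1, 56.7], [16.3, 66.8, 59.2]]
scene box (3, 1037) [[83.8, -63.8, 58.0], [132.6, -9.6, 61.2], [178.6, 53.6, 64.0]]
top box (3, 795) [[84.0, -58.0, 56.6], [130.1, 1.0, 61.0], [176.9, 57.0, 66.3]]
```

View pics/s3.png

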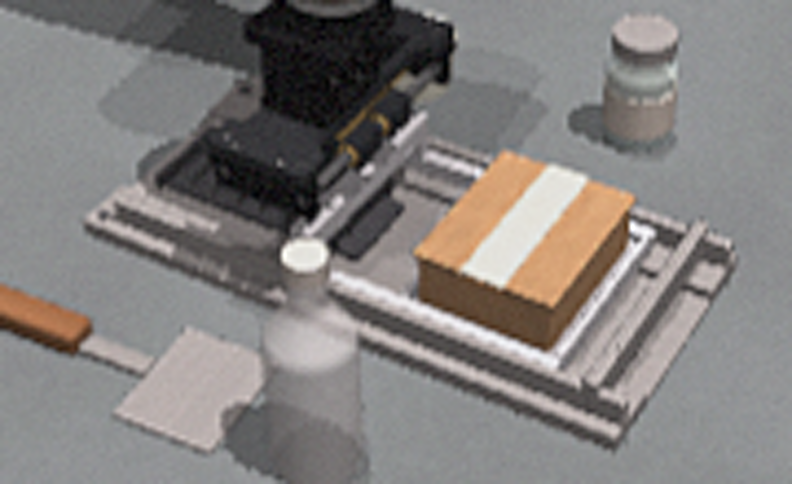

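The bar (about (365, 175)) is at about +9 mm and the box is still seated. About 15 mm more will clear the teeth.

Emit:
play_rows(commands="0.13 0.014 0 0 0 0;0.13 0.014 0 0 0 0;0.13 0.014 0 0 0 0;0.13 0.014 0 0 0 0;0 0 0 0 0 0;0 0 0 0 0 0")

```text
time_s: 7.45
tcp_pos: [0.5684, -0.0585, 0.0112]
ee_rot: [[-0.995, -0.102, -0.01], [-0.102, 0.995, -0.001], [0.01, -0.0, -1.0]]
wrist_force: [-6.5, -1.8, 7.7]
gripper_width: 0.004
gripper_force: 5.0
```

```bash
python3 look.py s4
```

```text
7.45 tcp lane [ 3.2 -0.2 11.2] [-6.5 -1.8  7.7]
scene bar -68 (3, 41) [[15.9, -67.6, 50.3], [27.3, -49.3, 56.8], [31.9, -36.8, 58.9]]
scene bar -30 (3, 66) [[14.6, -28.1, 51.0], [27.9, -8.7, 56.6], [32.0, 27.8, 59.3]]
scene bar 35 (3, 27) [[22.8, 37.9, 50.3], [29.1, 50.7, 55.9], [32.1, 67.1, 58.8]]
scene box (3, 1053) [[99.5, -63.3, 58.3], [148.6, -9.0, 61.2], [194.2, 54.6, 64.0]]
top box (3, 769) [[99.8, -58.3, 56.4], [147.5, 2.0, 61.3], [193.2, 57.9, 66.6]]
```

Bar at about +24 mm, past the teeth. I'll back off slightly while still pressing, then let the pad up.

Emit:
play_rows(commands="-0.05 -0.005 0 0 0 0;-0.05 -0.005 0 0 0 0;-0.04 -0.004 0 0 0 0;0 0 0 0 0 0;0 0 0.15 0 0 0;0 0 0.15 0 0 0;0 0 0.15 0 0 0;0 0 0.2 0 0 0;0 0 0.3 0 0 0;0 0 0.5 0 0 0;0 0 1 0 0 0;0 0 1 0 0 0;0 0 1 0 0 0;-1 0 0.5 0 0 0;-1 0 0.5 0 0 0;-1 0 0.5 0 0 0;-1 0 0 0 0 0;0 0 0 0 0 0;0 0 0 0 0 0")

```text
time_s: 9.45
tcp_pos: [0.4489, -0.0576, 0.191]
ee_rot: [[-0.995, -0.104, 0.002], [-0.104, 0.995, 0.0], [-0.002, 0.0, -1.0]]
wrist_force: [0.7, 0.4, 0.3]
gripper_width: 0.001
gripper_force: 0.0
```

```bash
python3 look.py s5
```

```text
9.45 tcp lane [-115.6   13.   191. ] [0.7 0.4 0.3]
scene bar -68 (3, 50) [[16.0, -66.7, 51.7], [24.9, -52.3, 57.1], [31.3, -37.6, 59.5]]
scene bar -30 (3, 85) [[17.0, -28.1, 50.9], [25.7, -0.2, 56.7], [31.8, 27.7, 59.6]]
scene bar 35 (3, 43) [[14.7, 37.6, 51.9], [24.1, 51.9, 56.5], [31.8, 66.6, 58.8]]
scene box (3, 1050) [[99.4, -63.6, 57.8], [148.4, -7.7, 61.3], [193.9, 54.2, 64.0]]
top bar -68 (3, 38) [[9.7, -67.4, 50.9], [22.6, -49.0, 55.9], [29.8, -36.5, 59.6]]
top bar -30 (3, 68) [[14.9, -28.7, 51.5], [22.2, 1.4, 56.2], [30.0, 28.8, 59.5]]
top bar 35 (3, 35) [[14.7, 36.2, 50.9], [23.2, 48.3, 55.2], [30.2, 66.0, 59.2]]
top box (3, 808) [[98.6, -58.1, 56.5], [145.4, -0.2, 60.9], [193.1, 57.9, 66.7]]
```

View pics/s5.png

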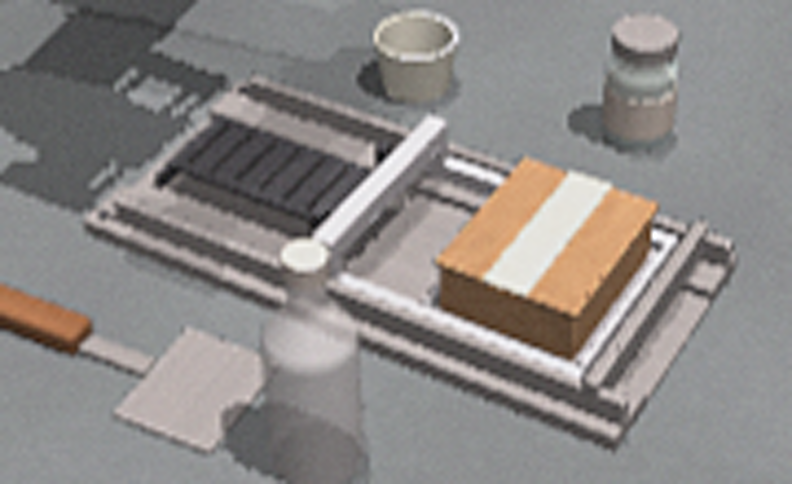

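The bar (about (385, 180)) is ahead of the teeth, the pad looks raised, and the box is in its tray. I'll confirm the pad and tooth heights, then hand in.

```bash
python3 - <<'E'
from h import *
L=[]
ci=cams.camera_info("scene");p,d=cams.capture("scene")
V,U=np.mgrid[0:400,0:640];ok=d.ravel()>0
L=lane(world(ci,d.ravel()[ok],U.ravel()[ok],V.ravel()[ok]))
pad=np.median(L[2,(L[0]>-120)&(L[0]<-30)&(abs(L[1])<25)&(L[2]<80)])
t=L[:,(L[0]>-8)&(L[0]<9)&(abs(abs(L[1])-40)<8)&(L[2]<70)]
print(pad,np.percentile(t[2],[50,90,98]))
if 27<pad<34: print(r.finish_job())
E
```

```text
29.106739542702766 [45.96241534 47.04073247 47.60591626]
the job is handed in; nothing more can be done
None
```

The carriage is locked in at the customer's end and the job is handed in at about 9.5 s: the push bar is about 22 mm past the teeth, the pad and teeth are back up (29 mm and 47–48 mm), the box is still in its carriage, and the arm is clear.

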